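# Refit the missing hotplate knob at the flea-market stall

### The arm

A 6-joint arm with a two-finger parallel gripper is mounted at the origin on the work surface. World frame = base frame: x ahead of the robot, y to its left, z up, the work surface at z = 0. Lengths are in mm, angles in degrees, forces in N, time in s.
With the tool pointing down it reaches from about 300 to 850 mm from the base axis. Payload 4.2 kg.
Tool frame: the origin (TCP) lies midway between the tips of the shut fingers; the grasp point (between the pads) lies env.grasp_offset behind it (env.grasp_offset is the distance from the TCP to the grasp point, in mm); y points along the fingers, x is the direction in which the jaws open and shut, and the axes are right-handed (so a half turn about y gives the same grasp; the last joint's range is limited). The gripper opens to 91 mm and grips with 3 to 60 N. Pads are 32 mm wide; open, the fingers measure 118 mm over their backs; the gripper's body (76 mm by 178 mm) begins 60 mm behind the grasp point.
Start: joints at [-76.203, 18.312, 89.639, -0, 72.044, -1.146], TCP at [148.268, -555.572, 213.976] pointing down, gripper open.
Joint ranges: [-177.97, 177.97], [-48.28, 115.42], [12.27, 149.76], [-77.06, 257.06], [2.81, 150.46], [-146.56, 146.56]. Speed limits (degrees/s): [147.25, 147.25, 180, 180, 180, 180].

### API

Orientations are given as [roll, pitch, yaw] about the fixed x, y, z axes, in that order (R = Rz(yaw) Ry(pitch) Rx(roll)).
In Python, from workcell import state, vision, job, env gives the robot as it stands.
- The arm moves only by the shell command python3 -m handwheel 'ROWS' [FORCE]. ROWS is JSON, a list of rows, each a list of 3 entries, a list of its own where there are three numbers: the finger opening in cm, from 0 to 9.12, then the shift along the tool's x, y, z in cm, then the turn about the tool's y in degrees. A call has 1 to 10 rows; each row is the pose to reach, as a shift and turn from the pose measured when the call began, along the tool's axes at that moment; what a row does not reach only later rows make up. A row lasts 1/10 s, in which the tool goes at most 50 mm and 8.59 degrees, less where a joint would pass 70% of its speed; a pose out of reach is approached as far as the arm can. A call with a gripper value outside its range is refused whole. The fingers move at their own pace and stop on an object; FORCE is the grip in N (left out, the last holds). Time passes only in rows, so rows that repeat a pose let the fingers close. It gives the time, the measured TCP pose, the force and the opening at its end, in the units of the state.
- state(): the state, without advancing time (a new reading comes with each control period).
- vision.grab_frame(name): name is "scene" or "top" or "wrist"; returns the picture (420x560x3 uint8, red, green, blue); there is no depth.
- vision.camera_model(name): a dict with "fov_y" (degrees; the focal length in pixels is half the picture's height over the tangent of half this angle, whatever the lens; pixels are square), "cx", "cy" (the principal point, pixels), "extrinsics" (4x4, takes a point from world to camera coordinates). Camera axes: x right, y up, looking along -z (the intrinsics and any distortion apply to the point x, -y, -z); pixel columns grow to the right and rows downward; lengths in mm; the calibration is good to about 2 mm. A picture is of the moment at which its call begins: read the wrist's pose just before it. camera_model takes no time and is no camera call; for the wrist camera it gives the pose at the moment of the call.
- job.job_done(): hands the job in, once; it reports no verdict.
The state is a dict: "time_s": time; "qpos": joint angles; "qvel": joint speeds; "effort": joint torques, N m; "ee_pos": TCP position; "ee_rot": TCP orientation; "force": force on the tool from outside, world axes, zero at the start; "torque": the same for the moment, N m; "gripper_width": finger opening in mm.
Only numpy, scipy, OpenCV 4.12 (cv2) and the standard library are available. Lean on these libraries where they do the work, as an engineer would, in place of code of your own. Each camera call takes 0.05 s, during which the arm holds its last target.

### The job

The second-hand hotplate on the stall is missing one of its two knobs. Pick out the loose knob that matches the one still fitted, line its D-shaped bore up with the bare D-shaft (pointer towards the cooking ring, like its neighbour) and push it straight down until it snaps fully home on the deck, then let go. Leave the other two loose knobs where they lie.

Things in the scene. Friction and masses are not known exactly. Their poses are not given: they have to be found in the camera images.
- bar_knob: Loose black knob to fit, like the fitted one: round skirt 52 mm across, 24 high; on it a grip bar 16 wide (y), 50 long (x), 20 high; total height 44, 50 g. Take it across the bar. White line and tapered nose (last 10 mm) at +x: the pointer. Origin: centre of the underside, z up. D-bore 23 across from 3 to 22 mm above the underside, flat on the pointer side. Home, the underside rests on the deck.
- shaft: Bare brass D-shaft (half-round), fixed, 20 mm across, 20 high, tip tapered (forgives 3 mm, 10 degrees), on a white hotplate's steel strip (deck 70 mm up), 140 mm to -y of the fitted knob. Origin: its axis at deck level, z up, x to the flat and the ring (12 high, from 44 mm off). Sprung cheeks 8 mm up hold an unpushed knob about 7 mm up, aslant; 8 to 18 N down snaps it home.
- round_knob: A loose round fluted black knob without a grip bar, 46 mm across and 26 mm high; not for this hotplate, leave it where it lies. Origin: centre of the underside; z up.
- small_knob: A loose small black bar knob, 30 mm across and 25 mm high; not for this hotplate, leave it where it lies. Origin: centre of the underside; z up.
Not all that is in view belongs to the job. Leave any blue, green or orange look-alike of the bar_knob alone.

How it is judged:
By the outcome, as a careful person would: the job done as asked, in the order asked, and still so for the second after the job is handed in, with the robot touching nothing.
It also fails if it takes over 43 s, if anything falls off the work surface, if the arm or the gripper's body presses on something with over 40 N, if the wrist force passes 120 N, or if a joint passes its speed limit or range.

## Working session

There is one attempt and no reset: what is moved stays moved. The work goes in short steps, Python scripts to look and compute and a shell command to move; the robot and the scene stay as the last step left them, time stands still between calls to the robot, and variables do not carry over. Pictures are saved under pics/ and viewed, and the job is handed in when it is done.

```bash
mkdir -p pics; ls
python3 - <<'E'
from workcell import state, vision, job, env
import cv2
print(state()); print(env.grasp_offset)
for n in ["scene","top","wrist"]:
    m=vision.camera_model(n); print(n,m)
    cv2.imwrite(f"pics/{n}0.png",cv2.cvtColor(vision.grab_frame(n),cv2.COLOR_RGB2BGR))
E
```

```text
pics
{'time_s': 0.0, 'qpos': array([-7.62032655e+01,  1.83501786e+01,  8.97067917e+01,  1.11358706e-03,
        7.20438275e+01, -1.14620120e+00]), 'qvel': array([ 0.04429995,  0.02655553,  0.04359448, -0.08549114, -0.05938058,
       -0.01249729]), 'effort': array([-1.66801696e-03, -4.12461340e+01, -2.31972367e+01,  7.24855391e-02,
        4.56079119e-02, -1.58032190e-04]), 'ee_pos': array([ 148.14971314, -555.05754087,  213.13233314]), 'ee_rot': array([-89.99692514,   0.10075645, -75.05740581]), 'force': array([-0.19670359, -0.31906335, -0.03016548]), 'torque': array([-0.01514983,  0.02585261,  0.02015481]), 'gripper_width': 91.49600524194985}
18.8
scene {'fov_y': 54.5771892160574, 'cx': 281.70529363191264, 'cy': 203.82507661693182, 'extrinsics': array([[ 9.71553870e-02,  9.95110241e-01, -1.77887463e-02,
         9.64513550e+01],
       [-8.09535268e-01,  8.94093404e-02,  5.80222905e-01,
         3.26808211e+02],
       [ 5.78976235e-01, -4.19711634e-02,  8.14263434e-01,
        -9.97445158e+02],
       [ 0.00000000e+00,  0.00000000e+00,  0.00000000e+00,
         1.00000000e+00]])}

[... 179 characters left out ...]
1],
       [ 9.84648421e-01, -1.87313794e-02,  1.73541416e-01,
        -4.54484574e+02],
       [-1.73599931e-01, -1.53203110e-03,  9.84815067e-01,
        -8.52517329e+02],
       [ 0.00000000e+00,  0.00000000e+00,  0.00000000e+00,
         1.00000000e+00]])}
wrist {'fov_y': 64.018454828569, 'cx': 273.8296506400709, 'cy': 212.58286158923534, 'extrinsics': array([[ 2.56786015e-01, -9.66466564e-01, -1.82276114e-03,
        -5.74453037e+02],
       [ 9.33897387e-01,  2.48617141e-01, -2.56953667e-01,
         2.87264729e+01],
       [ 2.48790297e-01,  6.42798364e-02,  9.66422004e-01,
        -3.90397336e+02],
       [ 0.00000000e+00,  0.00000000e+00,  0.00000000e+00,
         1.00000000e+00]])}
```

View pics/scene0.png

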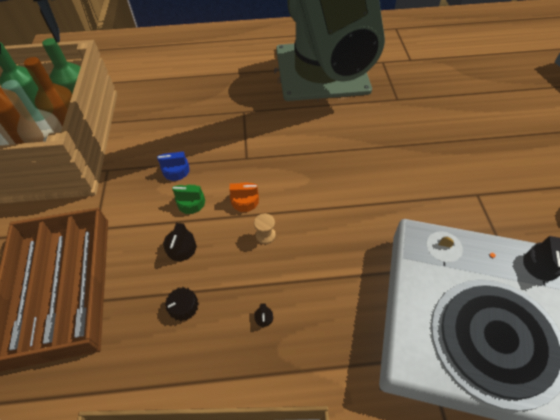

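View pics/top0.png

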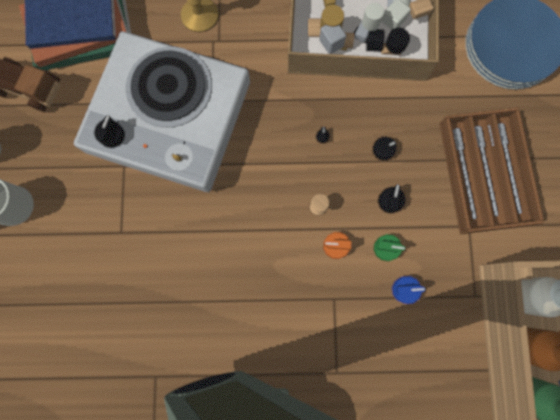

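View pics/wrist0.png

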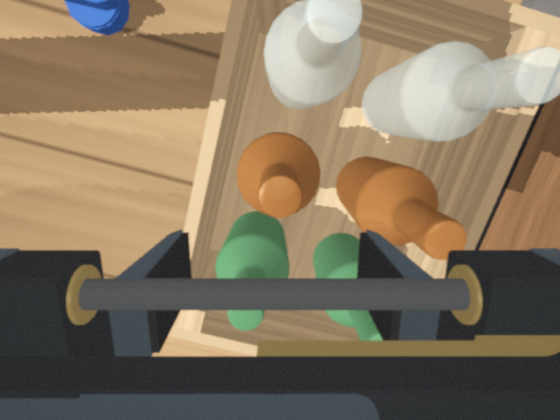

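The top view shows the black bar knob near (392,200), the bare shaft near (177,155), and the fitted knob near (109,131). The other loose black knobs are at (385,148) and (322,135). I'll zoom in.

```bash
cat > h.py <<'E'
import numpy as np, cv2
from workcell import state, vision, job, env
def K(m): f=210/np.tan(np.radians(m['fov_y']/2)); return f
def proj(m,P):
    c=m['extrinsics']@np.append(P,1.); f=K(m); return np.array([m['cx']+f*c[0]/-c[2], m['cy']-f*c[1]/-c[2]])
def back(m,uv,z):
    f=K(m); E=m['extrinsics']; d=np.array([(uv[0]-m['cx'])/f,-(uv[1]-m['cy'])/f,-1.])
    R=E[:3,:3]; o=-R.T@E[:3,3]; w=R.T@d; return o+w*(z-o[2])/w[2]
def crop(src,dst,x,y,w,h,s):
    im=cv2.imread(src)[y:y+h,x:x+w]; cv2.imwrite(dst,cv2.resize(im,None,fx=s,fy=s,interpolation=cv2.INTER_CUBIC))
E
python3 - <<'E'
from h import *
a=cv2.imread('pics/top0.png');b=cv2.imread('pics/scene0.png')
r=lambda i,x,y,w=80,h=60:cv2.resize(i[y:y+h,x:x+w],(400,300),interpolation=cv2.INTER_CUBIC)
cv2.imwrite('pics/z1.png',np.vstack([np.hstack([r(a,360,170),r(a,80,110,120,90)]),np.hstack([r(b,140,210),r(b,410,210,120,90)])]))
m=vision.camera_model('top');s=vision.camera_model('scene')
for n,uv,z in [('knob',(392,200),12),('shaft',(177,155),90),('fit',(109,131),94)]: print(n,back(m,uv,z))
for n,uv,z in [('knob',(180,246),12),('shaft',(447,242),90),('fit',(545,260),94)]: print(n,back(s,uv,z))
E
```

```text
knob [ 464.13430502 -322.61696895   12.        ]
shaft [544.57004837  99.27193431  90.        ]
fit [593.47576792 229.50829115  94.        ]
knob [ 467.14102306 -319.03224552   12.        ]
shaft [549.90085299  99.90070679  90.        ]
fit [595.94234907 227.07389202  94.        ]
```

View pics/z1.png

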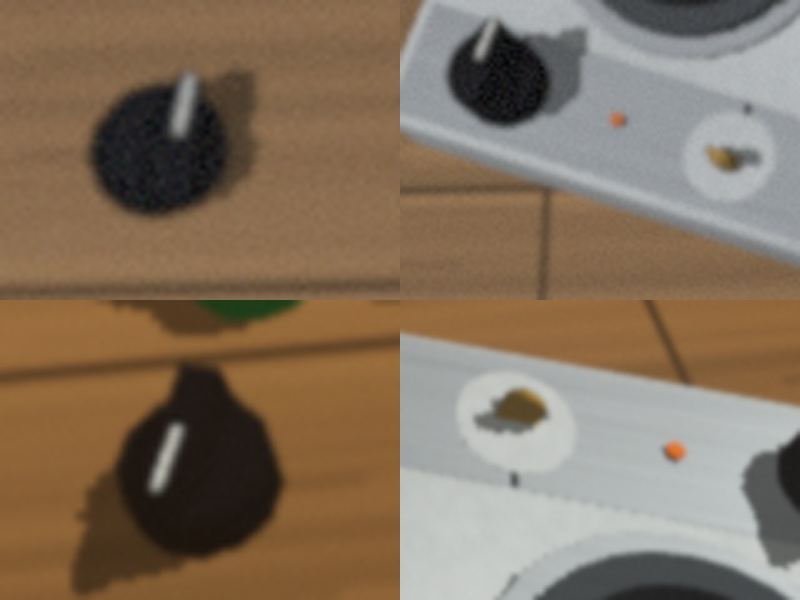

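Run:
```python
from h import *
m=vision.camera_model('top');s=vision.camera_model('scene')
print('top line',back(m,(395.6,197),44),back(m,(398,185),44))
print('scene line',back(s,(171,248),44),back(s,(176.4,235.6),44))
print('top skirt c',back(m,(391.8,200),20),'scene',back(s,(180.2,246),12))
for mm in (m,s):
  E=mm['extrinsics'];print(-E[:3,:3].T@E[:3,3])
  print('dark mark', back(mm,(80+.3*(748-400),110+.3*108) if mm is m else (410+.3*115,210+.3*179),70))
  print('disc', back(mm,(80+.3*(729-400),110+.3*157) if mm is m else (410+.3*117,210+.3*121),70))
w=vision.camera_model('wrist');E=w['extrinsics'];c=-E[:3,:3].T@E[:3,3];p=state();print(c-p['ee_pos'],p['ee_pos'])
```

```text
top line [ 464.12954959 -322.31478296   44.        ] [ 488.199245   -328.53277071   44.        ]
scene line [ 488.43870466 -325.61056507   44.        ] [ 465.55439231 -318.03624279   44.        ]
top skirt c [ 462.6733354  -320.27821658   20.        ] scene [ 467.17829169 -318.68661182   12.        ]
[ 297.80764212 -103.46746002  917.99793668]
dark mark [575.79893621  90.26030087  70.        ]
disc [546.23163898 100.76140404  70.        ]
[ 832.68904636 -167.06337135  624.27725904]
dark mark [575.30321107  93.83025493  70.        ]
disc [546.41555244 104.48288186  70.        ]
[ 69.63893752  17.93316369 170.41742464] [ 148.18026701 -555.20209468  213.31691189]
```

```bash
cat >> h.py <<'E'
from scipy.spatial.transform import Rotation as Ro
def delta(x,y,z,yaw):
    s=state(); R=Ro.from_euler('xyz',s['ee_rot'],degrees=True); T=Ro.from_euler('xyz',[-90,0,yaw],degrees=True)
    print('t',s['time_s'],'pos',s['ee_pos'].round(1),'rot',s['ee_rot'].round(2),'w',round(s['gripper_width'],1),'F',s['force'].round(1),'q6',s['qpos'][5].round(1))
    print('shift cm',(R.inv().apply(np.array([x,y,z])-s['ee_pos'])/10).round(2),'rel rotvec',np.degrees((R.inv()*T).as_rotvec()).round(2))
E
python3 -c "
from h import *
delta(465,-319.5,170,-106.5)"
```

```text
t 0.15 pos [ 148.2 -555.2  213.3] rot [-9.000e+01  8.000e-02 -7.506e+01] w 91.4 F [0.2 0.1 0.7] q6 -1.1
shift cm [-14.6    4.35  36.69] rel rotvec [ 2.000e-02  3.144e+01 -7.000e-02]
```

```bash
python3 -m handwheel '[[6,[0,-4,0],0],[6,[-2,-4,5],8],[6,[-4,-4,9],14],[6,[-6,-4,14],20],[6,[-7.5,-4,19],26],[6,[-9.5,-4,24],31],[6,[-11,-2,28],31.4],[6,[-13,1,32.5],31.4],[6,[-14.6,4.3,36.7],31.4],[6,[-14.6,4.3,36.7],31.4]]'
python3 - <<'E'
from h import *
delta(465,-319.5,170,-106.5)
m=vision.camera_model('wrist'); cv2.imwrite('pics/w1.png',cv2.cvtColor(vision.grab_frame('wrist'),cv2.COLOR_RGB2BGR))
print(proj(m,[465,-319.5,0]),proj(m,[465,-319.5,44]))
E
```

```text
time_s: 1.15
ee_pos: [466.1, -316.2, 167.5]
ee_rot: [-90.3, 0.2, -106.3]
force: [0.2, -0.2, -0.1]
gripper_width: 60.1
t 1.15 pos [ 466.1 -316.2  167.5] rot [ -90.29    0.2  -106.27] w 60.1 F [ 0.2 -0.2 -0.1] q6 70.8
shift cm [ 0.35 -0.25 -0.01] rel rotvec [ 0.29  0.23 -0.2 ]
[277.3625139  195.22115498] [277.71188885 205.57688389]
```

View pics/w1.png

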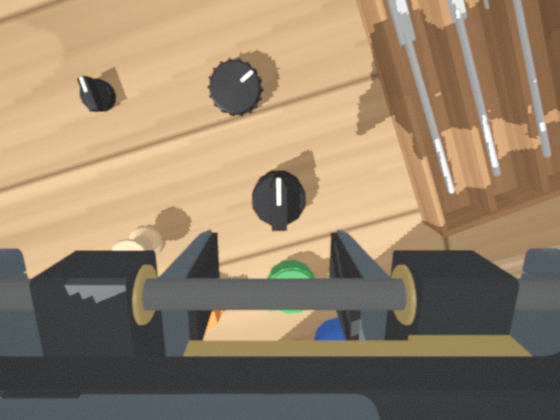

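Run:
```python
from h import *
crop('pics/w1.png','pics/w1z.png',230,150,100,90,6)
m=vision.camera_model('wrist'); np.save('m1.npy',m,allow_pickle=True)
```

```text
(no output)
```

View pics/w1z.png

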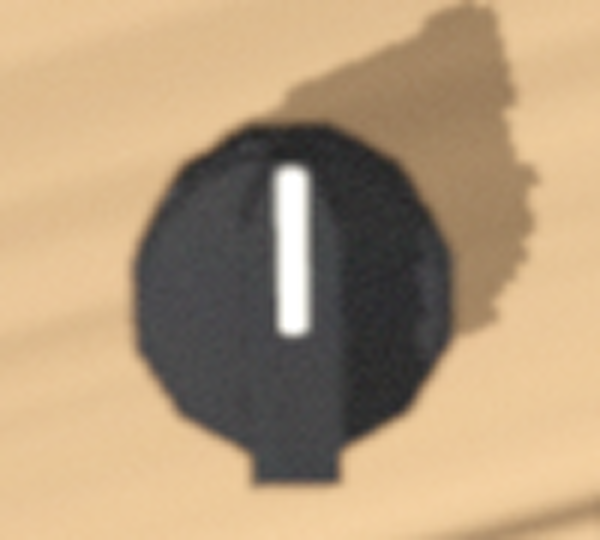

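Run:
```python
from h import *
m=np.load('m1.npy',allow_pickle=True).item()
a,b,c=[back(m,p,44) for p in [(278.4,178),(278.9,205.7),(279.4,230.7)]]
print(a,b,c,np.degrees(np.arctan2(*(a-c)[[1,0]])))
u=(a-c)/np.linalg.norm(a-c); print('center',c+25*u)
```

```text
[ 489.38061541 -326.48352415   44.        ] [ 465.16715342 -319.955142     44.        ] [ 442.35526207 -313.85088851   44.        ] -15.036632493856379
center [ 466.49926584 -320.33680262   44.        ]
```

```bash
python3 -c "
from h import *
delta(466,-320,27.5,-105.3)"
```

```text
t 1.2 pos [ 466.5 -315.8  166.7] rot [ -90.33    0.26 -106.26] w 60.0 F [ 0.8  1.6 -0.9] q6 70.8
shift cm [ 0.48 13.92  0.15] rel rotvec [ 0.33 -0.96 -0.27]
```

```bash
python3 -m handwheel '[[6,[0.3,4,0.1],-0.5],[6,[0.45,8,0.1],-1],[6,[0.45,11,0.1],-1],[6,[0.45,12,0.1],-1],[6,[0.45,12,0.1],-1]]' 10;  python3 -c "
from h import *
delta(466,-320,27.5,-105.3)"
```

```text
time_s: 1.7
ee_pos: [464.8, -320.2, 46.2]
ee_rot: [-90.4, 0.3, -105.3]
force: [-0.2, 1.0, -0.5]
gripper_width: 59.8
t 1.7 pos [ 464.8 -320.2   46.2] rot [ -90.44    0.29 -105.31] w 59.8 F [-0.2  1.  -0.5] q6 69.4
shift cm [-0.04  1.87  0.13] rel rotvec [ 0.44 -0.01 -0.29]
```

```bash
python3 -m handwheel '[[6,[0,1,0.1],0],[6,[0,1.75,0.1],0],[6,[0,1.75,0.1],0],[6,[0,1.75,0.1],0]]' 10;  python3 - <<'E'
from h import *
delta(466,-320,27.5,-105.3)
cv2.imwrite('pics/w2.png',cv2.cvtColor(vision.grab_frame('wrist'),cv2.COLOR_RGB2BGR))
E
```

```text
time_s: 2.1
ee_pos: [465.9, -320.5, 29.1]
ee_rot: [-90.4, 0.3, -105.3]
force: [-0.1, -0.9, -0.2]
gripper_width: 59.5
t 2.1 pos [ 465.9 -320.5   29.1] rot [ -90.4     0.28 -105.31] w 59.5 F [-0.1 -0.9 -0.2] q6 69.4
shift cm [-0.05  0.16  0.  ] rel rotvec [ 0.4  -0.01 -0.28]
```

View pics/w2.png

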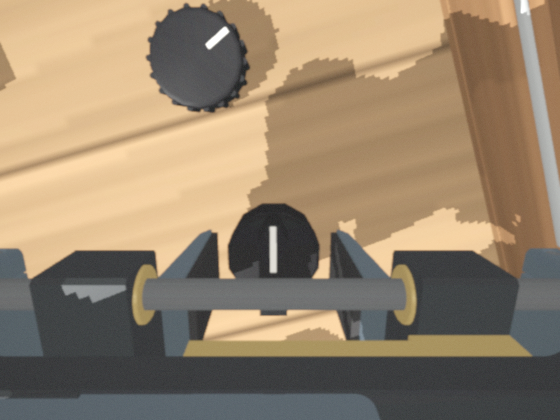

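The knob is between the open jaws: its line at column 272, the jaw midline at about 274. I'll close now.

```bash
python3 -m handwheel '[[1,[0,0,0],0],[1,[0,0,0],0],[1,[0,0,0],0],[1,[0,0,0],0],[1,[0,0,0],0],[1,[0,0,0],0]]' 40;  python3 -m handwheel '[[1,[0,-1,0],0],[1,[0,-4,0],0],[1,[0,-8,0],0],[1,[0,-12,0],0],[1,[0,-15,0],0],[1,[0,-15,0],0]]'
python3 - <<'E'
from h import *
delta(546,102.6,180,-109.8)
cv2.imwrite('pics/w3.png',cv2.cvtColor(vision.grab_frame('wrist'),cv2.COLOR_RGB2BGR))
cv2.imwrite('pics/s3.png',cv2.cvtColor(vision.grab_frame('scene'),cv2.COLOR_RGB2BGR))
E
```

```text
time_s: 2.75
ee_pos: [466.0, -320.5, 29.2]
ee_rot: [-90.4, 0.3, -105.3]
force: [-0.5, -0.1, 0.1]
gripper_width: 15.8
time_s: 3.35
ee_pos: [469.1, -323.2, 184.9]
ee_rot: [-89.8, 0.1, -105.3]
force: [0.0, 0.3, -0.8]
gripper_width: 15.5
t 3.35 pos [ 469.1 -323.2  184.9] rot [-8.980e+01  5.000e-02 -1.053e+02] w 15.5 F [ 0.   0.3 -0.8] q6 69.5
shift cm [-43.09   0.51  -3.82] rel rotvec [-0.2   4.5  -0.06]
```

View pics/w3.png

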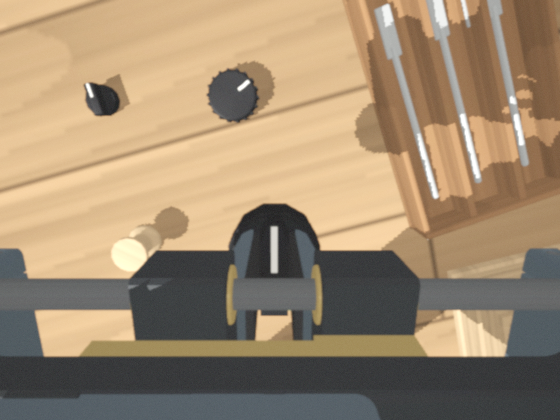

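View pics/s3.png

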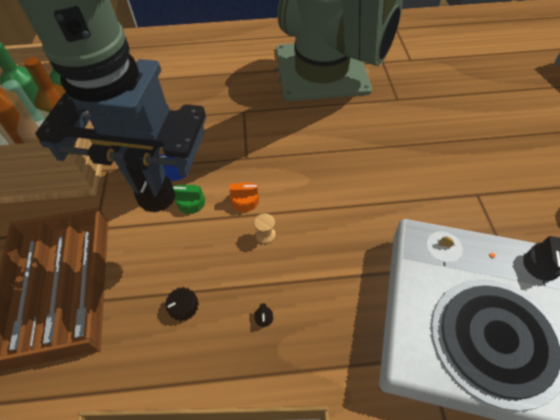

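Run:
```python
from h import *
delta(471,130,185,-110.2)
m=vision.camera_model('wrist');p=state()
a=back(m,(274.5,227),p['ee_pos'][2]+14.8);b=back(m,(274.5,272),p['ee_pos'][2]+14.8)
R=Ro.from_euler('xyz',p['ee_rot'],degrees=True);print('line in tool',R.inv().apply(a-p['ee_pos']),R.inv().apply(b-p['ee_pos']))
```

```text
t 3.45 pos [ 466.7 -321.4  180. ] rot [ -90.32    0.24 -105.3 ] w 15.7 F [ 0.  -0.2 -1.8] q6 69.5
shift cm [-43.66  -0.26 -11.5 ] rel rotvec [ 0.33  4.9  -0.23]
line in tool [  0.71135454 -14.93320811  23.55180162] [  0.69556426 -14.80231087  -0.17630289]
```

```bash
python3 -m handwheel '[[1,[-4,-0.5,-1],1],[1,[-8.5,-0.5,-2.5],2],[1,[-13,-0.5,-4],3],[1,[-18,-0.5,-5],4],[1,[-22.5,-0.5,-6.5],4.9],[1,[-27,-0.5,-7.5],4.9],[1,[-32,-0.5,-9],4.9],[1,[-36.5,-0.5,-10.2],4.9],[1,[-41,-0.5,-11.2],4.9],[1,[-43.6,-0.5,-11.5],4.9]]';python3 -m handwheel '[[1,[0,0,0],0],[1,[0,0,0],0]]'
python3 - <<'E'
from h import *
delta(471,130,185,-110.2)
np.save('m4.npy',[vision.camera_model('wrist'),state()],allow_pickle=True)
cv2.imwrite('pics/w4.png',cv2.cvtColor(vision.grab_frame('wrist'),cv2.COLOR_RGB2BGR))
E
```

```text
time_s: 4.45
ee_pos: [469.1, 132.2, 185.8]
ee_rot: [-90.5, 0.1, -110.0]
force: [-0.3, -0.5, -0.5]
gripper_width: 15.6
time_s: 4.65
ee_pos: [467.8, 132.2, 184.1]
ee_rot: [-90.7, -0.0, -109.9]
force: [-0.1, 0.1, -0.6]
gripper_width: 15.5
t 4.65 pos [467.8 132.2 184.1] rot [-9.0730e+01 -3.0000e-02 -1.0995e+02] w 15.5 F [-0.1  0.1 -0.6] q6 123.9
shift cm [ 0.09 -0.09  0.38] rel rotvec [0.73 0.25 0.03]
```

View pics/w4.png

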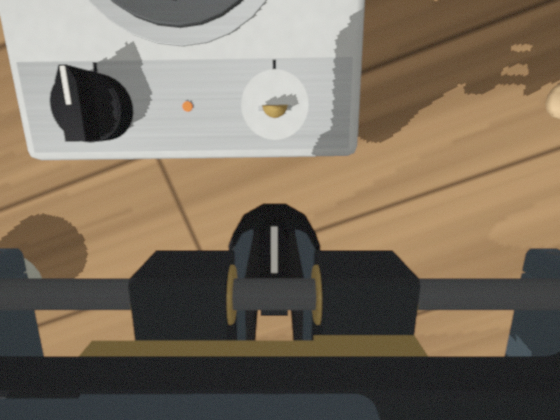

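Run:
```python
from h import *
crop('pics/w4.png','pics/w4z.png',225,50,100,95,6)
m,p=np.load('m4.npy',allow_pickle=True)
# predicted features for guess pose
c=np.array([546.3,102.6]);
print(proj(m,[*c,70]),proj(m,[*c,90]))
```

```text
[274.33837723 106.3176843 ] [274.40772577 105.3673818 ]
```

View pics/w4z.png

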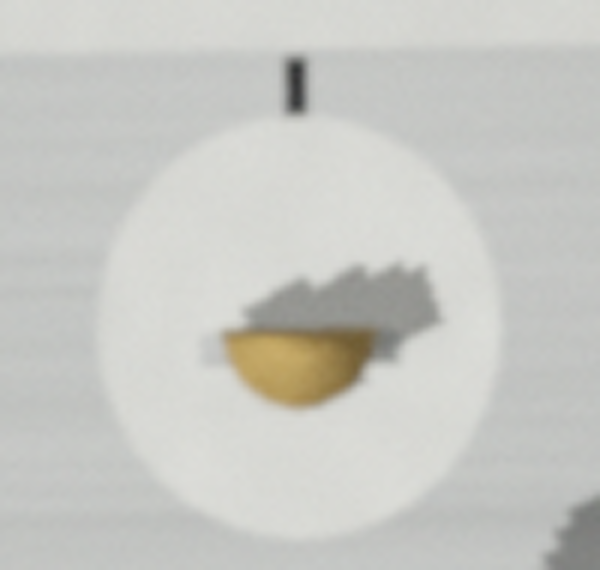

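Run:
```python
from h import *
m,p=np.load('m4.npy',allow_pickle=True)
d=back(m,(274.8,104.5),70);f=back(m,(274.7,105.2),90);k=back(m,(274.3,64.2),70)
e1=back(m,(225,50+55/6),70);e2=back(m,(325,50+46/6),70);
ang=lambda v:np.degrees(np.arctan2(v[1],v[0]))
print(d,f,k,'mark ang',ang(k-d),'edge',ang(e1-e2)-90)
R=Ro.from_euler('xyz',p['ee_rot'],degrees=True)
for q in (d,f): print('tool',R.inv().apply(q-p['ee_pos']))
```

```text
[547.48354948 101.77445339  70.        ] [546.33735792 102.35380865  90.        ] [575.77174122  91.91203011  70.        ] mark ang -19.22064907158663 edge -19.21008121618462
tool [  1.29661357 113.02569748  86.75228983]
tool [ 1.15271729 93.04340515 85.22366473]
```

```bash
python3 -c "
from h import *
delta(546.3,103,135,-109.7)"
```

```text
t 4.7 pos [468.  131.5 184.5] rot [-9.0680e+01 -1.0000e-02 -1.1003e+02] w 15.8 F [ 0.2 -1.  -0.5] q6 123.9
shift cm [-0.01  4.85  8.39] rel rotvec [ 0.68 -0.33  0.  ]
```

```bash
python3 -m handwheel '[[1,[0,0,3],-0.3],[1,[0,0.5,6],-0.3],[1,[0,1.5,8.4],-0.3],[1,[0,4,8.4],-0.3],[1,[0,4.7,8.4],-0.3],[1,[0,4.7,8.4],-0.3],[1,[0,4.7,8.4],-0.3]]'
python3 - <<'E'
from h import *
delta(546.3,103,99.2,-109.7)
cv2.imwrite('pics/w5.png',cv2.cvtColor(vision.grab_frame('wrist'),cv2.COLOR_RGB2BGR))
a=vision.grab_frame('scene')[170:290,380:540]
cv2.imwrite('pics/s5.png',cv2.cvtColor(cv2.resize(a,None,fx=5,fy=5),cv2.COLOR_RGB2BGR))
E
```

```text
time_s: 5.4
ee_pos: [546.4, 102.3, 137.1]
ee_rot: [-90.7, 0.0, -109.8]
force: [-0.0, -0.6, -0.7]
gripper_width: 15.8
t 5.4 pos [546.4 102.3 137.1] rot [-9.0660e+01  1.0000e-02 -1.0977e+02] w 15.8 F [-0.  -0.6 -0.7] q6 118.8
shift cm [-0.06  3.79  0.01] rel rotvec [ 0.66 -0.07 -0.01]
```

View pics/w5.png

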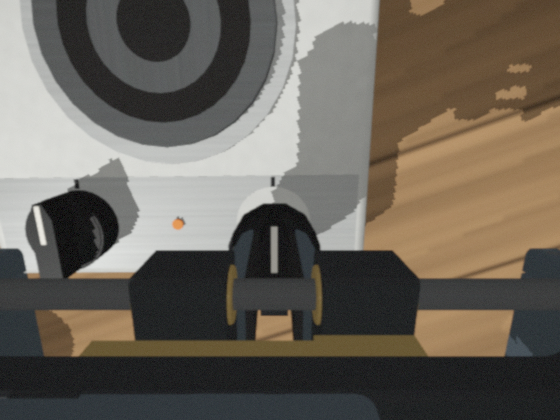

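View pics/s5.png

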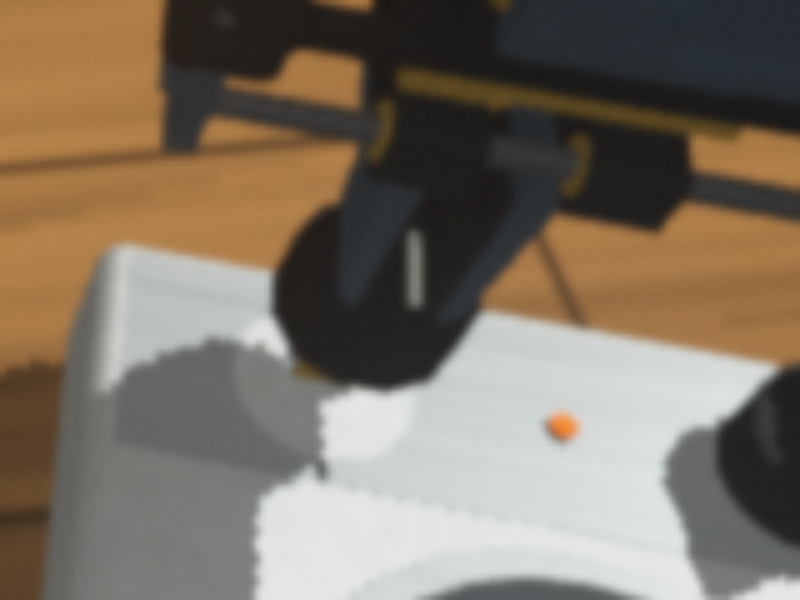

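```bash
python3 -m handwheel '[[1,[-0.05,0.7,0],0],[1,[-0.05,1.3,0],0],[1,[-0.05,1.8,0],0],[1,[-0.05,2.1,0],0],[1,[-0.05,2.1,0],0]]'
python3 - <<'E'
from h import *
delta(546.3,103,99.2,-109.7)
E
```

```text
time_s: 6.0
ee_pos: [546.3, 103.4, 116.0]
ee_rot: [-90.6, 0.0, -109.7]
force: [-0.5, 0.4, -1.0]
gripper_width: 15.7
t 6.0 pos [546.3 103.4 116. ] rot [-9.0650e+01  1.0000e-02 -1.0973e+02] w 15.7 F [-0.5  0.4 -1. ] q6 118.9
shift cm [0.04 1.68 0.03] rel rotvec [ 0.65 -0.03 -0.01]
```

```bash
python3 -m handwheel '[[1,[0.03,0.3,0],0],[1,[0.03,0.6,0],0],[1,[0.03,0.8,0],0]]'; python3 -m handwheel '[[1,[0,0.2,0],0],[1,[0,0.2,0],0]]'
python3 - <<'E'
from h import *
delta(546.3,103,99.2,-109.7)
E
```

```text
time_s: 6.3
ee_pos: [546.9, 103.0, 108.0]
ee_rot: [-90.6, 0.0, -109.7]
force: [1.9, -0.2, 0.2]
gripper_width: 15.8
time_s: 6.5
ee_pos: [546.9, 103.0, 105.8]
ee_rot: [-90.6, 0.0, -109.7]
force: [0.9, 0.1, 0.1]
gripper_width: 16.2
t 6.5 pos [546.9 103.  105.8] rot [-9.0550e+01  3.0000e-02 -1.0972e+02] w 16.2 F [0.9 0.1 0.1] q6 118.8
shift cm [ 0.02  0.66 -0.05] rel rotvec [ 0.55 -0.01 -0.03]
```

Nearly no force with the underside about 7 mm above the deck, so the shaft is in the bore. I'll push it home next.

```bash
python3 -m handwheel '[[1,[0,0.2,0],0],[1,[0,0.4,0],0],[1,[0,0.5,0],0]]' 55; python3 -m handwheel '[[1,[0,0.15,0],0],[1,[0,0.25,0],0]]'
python3 - <<'E'
from h import *
delta(546.3,103,99.2,-109.7)
E
```

```text
time_s: 6.8
ee_pos: [546.9, 102.9, 100.5]
ee_rot: [-90.5, 0.0, -109.7]
force: [1.2, -0.5, -0.9]
gripper_width: 15.6
time_s: 7.0
ee_pos: [546.9, 102.9, 99.2]
ee_rot: [-90.5, 0.0, -109.7]
force: [-2.4, -1.1, 12.9]
gripper_width: 15.5
t 7.0 pos [546.9 102.9  99.2] rot [-9.0520e+01  3.0000e-02 -1.0971e+02] w 15.5 F [-2.4 -1.1 12.9] q6 118.8
shift cm [ 0.01 -0.   -0.06] rel rotvec [ 0.52 -0.01 -0.03]
```

```bash
for i in 1; do python3 -m handwheel '[[1,[0,0.1,0],0],[1,[0,0.2,0],0]]'; done
```

```text
time_s: 7.2
ee_pos: [546.9, 102.9, 99.1]
ee_rot: [-90.5, 0.1, -109.7]
force: [-4.8, -0.4, 18.6]
gripper_width: 15.5
```

```bash
python3 -m handwheel '[[1,[0,0.2,0],0],[1,[0,0.3,0],0]]'
python3 - <<'E'
from h import *
delta(546.3,103,99.2,-109.7)
a=vision.grab_frame('scene')[170:290,380:540]
cv2.imwrite('pics/s6.png',cv2.cvtColor(cv2.resize(a,None,fx=5,fy=5),cv2.COLOR_RGB2BGR))
E
```

```text
time_s: 7.4
ee_pos: [546.9, 102.9, 99.1]
ee_rot: [-90.4, 0.1, -109.7]
force: [-6.6, -1.7, 23.4]
gripper_width: 15.7
t 7.4 pos [546.9 102.9  99.1] rot [-9.0430e+01  8.0000e-02 -1.0971e+02] w 15.7 F [-6.6 -1.7 23.4] q6 118.8
shift cm [ 0.01 -0.01 -0.07] rel rotvec [ 0.43 -0.01 -0.08]
```

View pics/s6.png

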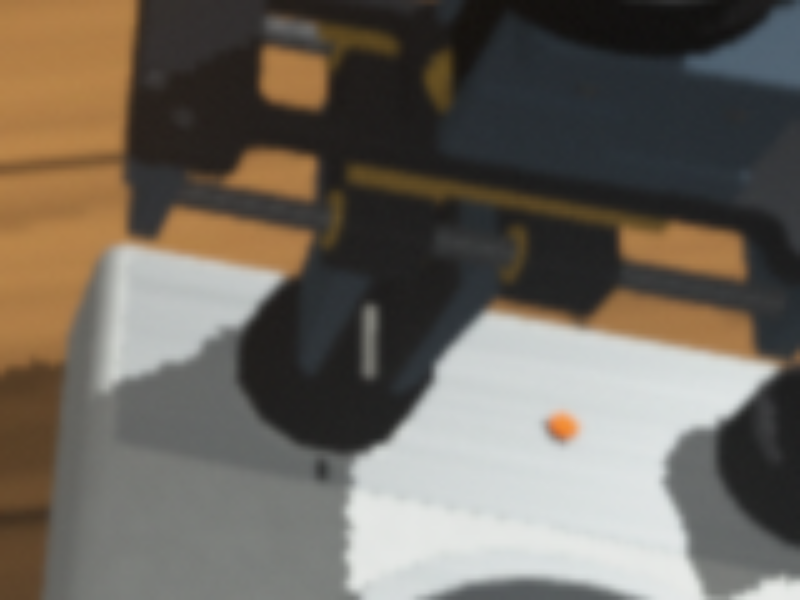

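```bash
python3 -m handwheel '[[1,[0,0,0],0],[1,[0,0,0],0]]'; python3 -m handwheel '[[4,[0,0,0],0],[5,[0,0,0],0],[5,[0,0,0],0],[5,[0,0,0],0],[5,[0,0,0],0]]';python3 -m handwheel '[[5,[0,-1.5,0],0],[5,[0,-4,0],0],[5,[0,-8,-3],0],[5,[0,-9,-8],0],[5,[0,-9,-8],0],[5,[0,-9,-8],0]]'
python3 - <<'E'
from h import *
delta(546.3,103,99.2,-109.7)
m=vision.camera_model('wrist');np.save('m7.npy',m,allow_pickle=True)
cv2.imwrite('pics/w7.png',cv2.cvtColor(vision.grab_frame('wrist'),cv2.COLOR_RGB2BGR))
a=vision.grab_frame('scene');cv2.imwrite('pics/s7.png',cv2.cvtColor(cv2.resize(a[190:310,400:560],None,fx=5,fy=5),cv2.COLOR_RGB2BGR))
cv2.imwrite('pics/s7f.png',cv2.cvtColor(a,cv2.COLOR_RGB2BGR))
E
```

```text
time_s: 7.65
ee_pos: [546.9, 102.9, 99.3]
ee_rot: [-90.4, 0.1, -109.7]
force: [-0.1, -0.5, 0.6]
gripper_width: 15.6
time_s: 8.15
ee_pos: [546.8, 103.0, 99.1]
ee_rot: [-90.4, 0.1, -109.7]
force: [-0.3, 0.6, -1.0]
gripper_width: 49.5
time_s: 8.75
ee_pos: [471.7, 129.8, 190.3]
ee_rot: [-90.3, 0.1, -109.6]
force: [-0.2, 0.5, -0.1]
gripper_width: 50.0
t 8.75 pos [471.7 129.8 190.3] rot [ -90.35    0.13 -109.64] w 50.0 F [-0.2  0.5 -0.1] q6 123.3
shift cm [0.04 9.06 7.98] rel rotvec [ 0.35  0.06 -0.13]
```

View pics/w7.png

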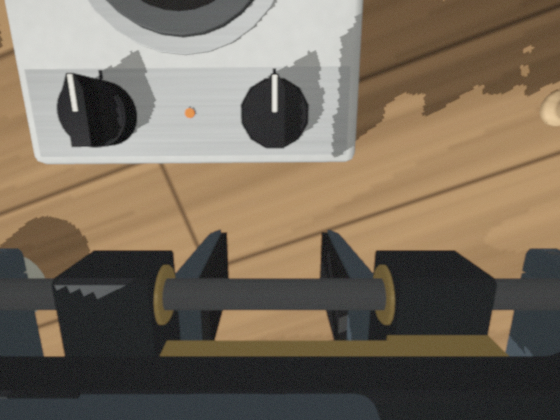

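View pics/s7.png

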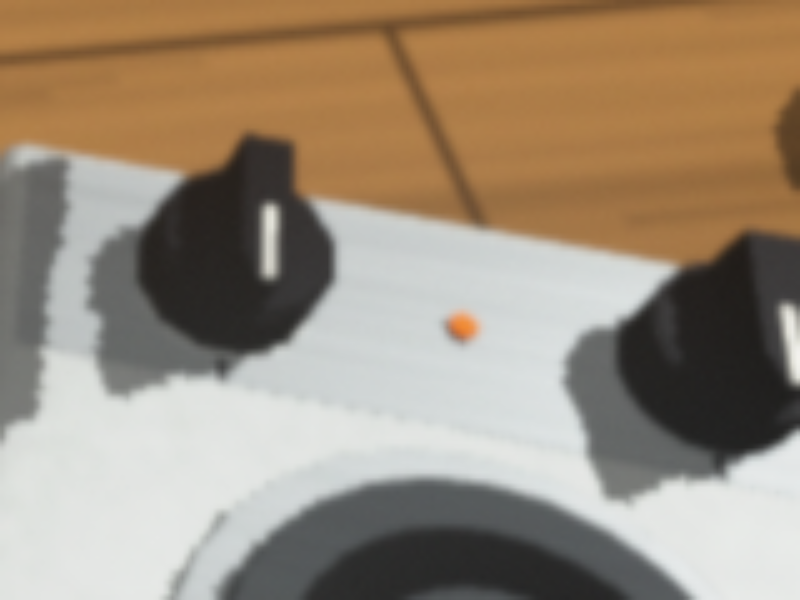

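Run:
```python
from h import *
m=np.load('m7.npy',allow_pickle=True).item();s=vision.camera_model('scene')
def ray(m,uv):
    a=back(m,uv,0);b=back(m,uv,200);return a,(b-a)/np.linalg.norm(b-a)
for w,sc in [((275,75),(453.6,245.8)),((274.6,112),(454,230.6))]:
    a,u=ray(m,w);b,v=ray(s,sc)
    t=np.linalg.lstsq(np.c_[u,-v],b-a,rcond=None)[0];p,q=a+t[0]*u,b+t[1]*v
    print(p.round(1),q.round(1),'heights; gap',np.linalg.norm(p-q).round(1))
print('outer expected scene px at 114/121:',[proj(s,back(m,(275,75),z)).round(1) for z in (114,121)])
a=vision.grab_frame('top');cv2.imwrite('pics/t7.png',cv2.cvtColor(a,cv2.COLOR_RGB2BGR))
```

```text
[568.9  93.9 114.2] [569.8  95.  114.3] heights; gap 1.4
[546.1 102.4 116.6] [546.6 102.9 116.6] heights; gap 0.7
outer expected scene px at 114/121: [array([452.6, 245.4]), array([454.2, 242.4])]
```

View pics/t7.png

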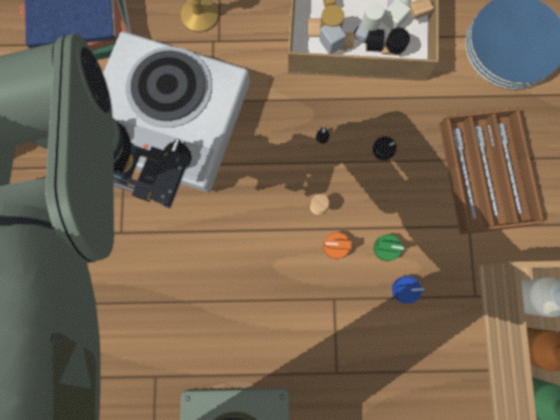

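Both views put the pointer-line height at 114–117 mm (home is 114). I'll confirm seating by touching the bar's top gently with closed fingers, since there is plenty of time.

```bash
python3 -m handwheel '[[0,[0,0,3],0],[0,[0,0,6],0],[0,[0,2,8],0],[0,[0,5,8],0],[0,[0,6,8],0],[0,[0,6.5,8],0],[0,[0,6.5,8],0],[0,[0,6.5,8],0]]' 20
python3 - <<'E'
from h import *
delta(546.5,103,114,-109.7)
E
```

```text
time_s: 9.7
ee_pos: [548.3, 102.8, 124.5]
ee_rot: [-90.4, 0.1, -109.7]
force: [-0.2, 0.1, 0.3]
gripper_width: 0.7
t 9.7 pos [548.3 102.8 124.5] rot [ -90.35    0.12 -109.72] w 0.7 F [-0.2  0.1  0.3] q6 118.8
shift cm [ 0.04  1.05 -0.17] rel rotvec [ 0.35 -0.02 -0.12]
```

```bash
python3 -m handwheel '[[0,[0,0.3,-0.1],0],[0,[0,0.6,-0.15],0],[0,[0,0.75,-0.15],0],[0,[0,0.75,-0.15],0]]';python3 -m handwheel '[[0,[0,0.2,0],0],[0,[0,0.2,0],0]]'
```

```text
time_s: 10.1
ee_pos: [546.7, 103.3, 117.0]
ee_rot: [-90.4, 0.1, -109.7]
force: [-1.2, 0.4, 0.2]
gripper_width: 0.4
time_s: 10.3
ee_pos: [546.5, 103.3, 114.8]
ee_rot: [-90.4, 0.1, -109.7]
force: [-0.3, 0.7, 0.2]
gripper_width: 0.4
```

```bash
python3 -m handwheel '[[0,[0,0.15,0],0],[0,[0,0.2,0],0]]'
```

```text
time_s: 10.5
ee_pos: [546.8, 103.3, 114.3]
ee_rot: [-90.3, 0.1, -109.7]
force: [-3.6, -0.4, 11.2]
gripper_width: 0.4
```

```bash
python3 -m handwheel '[[0,[0,0.2,0],0],[0,[0,0.35,0],0]]'; python3 -m handwheel '[[0,[0,-1,0],0],[0,[0,-4,0],0],[0,[0,-8,-3],0],[0,[0,-9,-8],0],[0,[0,-9,-8],0],[0,[0,-9,-8],0]]'
python3 - <<'E'
from h import *
delta(546.5,103,114,-109.7)
cv2.imwrite('pics/w8.png',cv2.cvtColor(vision.grab_frame('wrist'),cv2.COLOR_RGB2BGR))
E
```

```text
time_s: 10.7
ee_pos: [546.9, 103.4, 114.2]
ee_rot: [-90.2, 0.2, -109.7]
force: [-8.3, -1.0, 28.2]
gripper_width: 0.6
time_s: 11.3
ee_pos: [471.5, 130.2, 205.2]
ee_rot: [-90.2, 0.2, -109.6]
force: [0.8, -0.9, -0.4]
gripper_width: 0.5
t 11.3 pos [471.5 130.2 205.2] rot [ -90.15    0.22 -109.64] w 0.5 F [ 0.8 -0.9 -0.4] q6 123.4
shift cm [0.08 9.1  8.  ] rel rotvec [ 0.15  0.06 -0.22]
```

View pics/w8.png

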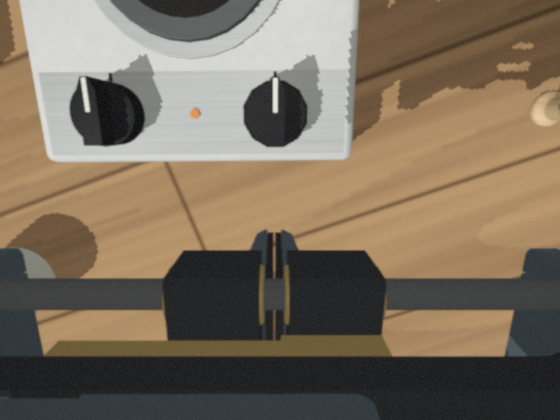

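The knob is upright at (275,113), its pointer at the deck mark and towards the ring. Nothing touches it, so I'm handing the job in.

```bash
python3 -c "
from workcell import job; print(job.job_done())"
```

```text
the job is handed in; nothing more can be done
None
```

The matching black bar knob is fitted on the bare D-shaft and pushed fully home, with its pointer towards the cooking ring like its neighbour. I handed the job in at about 11.3 s with the gripper clear of everything.

- **Seating by push:** I pushed it down gripped until the tool stopped firmly at 99.1 mm under 23 N. That puts the underside at about 69.9 mm, against the 70 mm deck.
- **Seating by touch:** After letting go, I touched the top of the bar with closed fingers and then pressed to 28 N. It held firm at 114.2 mm, and a knob fully home should be at 114 mm.
- **Cameras:** The two-camera height of the pointer line gave 114.2 mm at the outer end but 116.6 mm at the inner end. I put the higher reading down to pixel error, since the touch check disagreed with it.
- **Other items:** The last top view, taken before the touch check, showed the round and small knobs and the coloured look-alikes where they were at the start. I did not touch any of them.

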